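Index the layup turntable on by one station

ROBOT

A 6-joint arm with a two-finger parallel gripper is mounted at the origin on a cart in front of the work surface, level with it; the furniture and walls round the work are solid. World frame = base frame: x ahead of the robot, y to its left, z up, the work surface at z = 0. Lengths are in m, angles in rad, forces in N, time in s.
With the tool pointing down it reaches from about 0.35 to 0.8 m from the base axis. Payload 7.3 kg.
Tool frame: the origin (TCP) lies at the very end of the fingers, on their centre line; the grasp point (between the pads) lies manip.pinch_z behind it (manip.pinch_z is the distance from the TCP to the grasp point, in m); z points along the fingers, y is the line along which they close (so a half turn about z gives the same grasp; the last joint's range is limited). The gripper opens to 85 mm and grips with 20 to 120 N. Pads are 22 mm wide; open, the fingers measure 114 mm over their backs; the gripper's body (76 mm by 85 mm) begins 54 mm behind the grasp point. The pads swing forward as they close: fully open they stand 13 mm farther back than shut.
Start: joints at [-0.146, 0.342, 1.524, -0, 1.275, -0.146], TCP at [0.525, 0, 0.231] pointing down, gripper open.
Joint ranges: [-2.53, 2.53], [-0.77, 2.02], [0.04, 2.7], [-1, 4.14], [0.28, 2.66], [-3.11, 3.11]. Speed limits (rad/s): [2.57, 2.57, 3.14, 3.14, 3.14, 3.14].

INTERFACE

Orientations are given as a rotation vector (axis times angle).
In Python, from cell import manip gives the robot as it stands.
- The arm moves only by the shell command python3 -m crank 'ROWS' [FORCE]. ROWS is JSON, a list of rows, each an object with "grip": the closure, from 0 (fully open) to 1 (shut); "dp": the shift along the tool's x, y, z each as a share of 0.15 m, from -1 to 1, a list of three; "rotation": the turn, a rotation vector about the tool's x, y, z each as a share of 0.08 rad, from -1 to 1, a list of three. In form: [{"grip": grip, "dp": [tx, ty, tz], "rotation": [wx, wy, wz]}, ...]. A call has 1 to 20 rows; each row shifts and turns the commanded pose from where the row before left it, along the tool's axes as they then stand; what a row does not reach is not made up. A row lasts 1/8 s, in which the tool goes at most 62.5 mm and 10.7 degrees, less where a joint would pass 70% of its speed; a pose out of reach is approached as far as the arm can. A call with a number of a shift or a turn outside -1 to 1 is refused whole. A call with a gripper value outside its range is refused whole. The fingers move at their own pace and stop on an object; FORCE is the grip in N (left out, the last holds). Time passes only in rows, so rows that do not move let the fingers close. It gives the time, the measured TCP pose, the force, the opening and the grip force at its end, in the units of the state.
- manip.sense(): the state, without advancing time (a new reading comes with each control period).
- manip.read_camera(name): name is "scene" or "side" or "wrist"; returns the picture (384x512x3 uint8, red, green, blue); there is no depth.
- manip.camera_params(name): a dict with "K" (3x3 intrinsics, pixels), "R" (3x3) and "t" (3): a world point X has camera coordinates R X + t; the wrist camera has in their place "mount" (4x4, takes a point from camera to tool coordinates, whose origin is the TCP and whose axes are the flange's). Camera axes: x right, y down, z forward; pixel columns grow to the right and rows downward; lengths in m; the calibration is good to about 2 mm. The wrist camera is an equidistant fisheye: a pixel r from the principal point sees the ray r / f radians off the axis. A picture is of the moment at which its call begins: read the wrist's pose just before it. camera_params takes no time and is no camera call.
- manip.job_done(): hands the job in; it is judged then, once.
The state is a dict: "time": time; "q": joint angles; "joint_vel": joint speeds; "joint_torque": joint torques, N m; "eef_pos": TCP position; "tcp_rot": TCP orientation; "force": force on the tool from outside, world axes, zero at the start; "wrist_torque": the same for the moment, N m; "grip_width": finger opening in m; "grip_force": force on a finger pad.
Only numpy, scipy, OpenCV 4.12 (cv2) and the standard library are available. Lean on these libraries where they do the work, as an engineer would, in place of code of your own. Each camera call takes 0.05 s, during which the arm holds its last target. There are 200 camera calls.

TASK

Turn the layup turntable on to the next ply angle: push the red-gripped lock lever outward until its roller is clear of the notch in the hand wheel's rim, push the wheel round clockwise (seen from above) by its upright black handle through exactly one full turn, then push the lever back until its roller sits fully home in the notch. Only push, gently, with the fingertips or the outside of the fingers: do not grip the handle or the lever. Leave the mixing cup, brush, marker and sanding block where they are.

Things in the scene. Friction and masses are not known exactly. Their poses are not given: they have to be found in the camera images.
- index_table: Layup indexing table, fixed on the bench: blue round-ended gear case on an aluminium foot 340 x 170 mm. Origin O: on the hand wheel's axis, at bench level; x runs from the wheel to the turntable's axis 170 mm away, y to the left of x, z up. Except the black handle and the red lever grip, nothing on it is higher than 88 mm over O.
- wheel_centre (a point): Centre of the flat-lying aluminium hand wheel, at rim top height, 80 mm over O. Rim 150 mm outside, 116 mm inside diameter, 14 mm thick; three spokes; hub top 87 mm over O.
- table_centre (a point): Centre of the turntable's top, 57 mm over O: a grey disc of 160 mm diameter with eight station lines and a black ply fixed on it (its top 68 mm over O).
- drive_wheel (a joint): Turn of the hand wheel about its vertical axis, rad, about 0 at the start; grows clockwise seen from above. It turns without end, drags lightly (about 3 N at the handle) and stays where it is left. While the lever's roller sits in the notch the wheel is blocked. One turn (6.28) moves the turntable one station.
- crank_handle: Black upright revolving handle on the wheel rim, 18 mm diameter, from 84 to 129 mm above O; its axis is 64 mm from the wheel axis. Origin: on its axis at its lower end. At wheel value 0 it stands on the index_table's -y side of the wheel, opposite the notch.
- handle_mid (a point): Point on the black handle's axis, at half its height (106 mm over O).
- notch (a point): Mouth of the V notch in the rim's outer edge, at mid rim height, 75 mm from the wheel axis, opposite the handle; it turns with the wheel. The notch is 21 mm wide at the mouth and about 11 mm deep; going home, the roller centres the wheel if it is within about 0.1 rad.
- lock_lever (a joint): Swing of the lock lever about its vertical pivot, rad: 0 with its 12 mm roller home in the notch, 0.5 fully out (stop); the roller is clear of the rim from about 0.15. Out is clockwise seen from above: the red grip goes away from the wheel, towards the index_table's +y. Its pivot stands at x 75, y 98 mm from O. It drags lightly (about 1 N at the grip) and stays where it is left.
- lever_grip_mid (a point): Point on the axis of the lever's upright red grip (16 mm diameter, from 78 to 126 mm over O), 104 mm over O; 125 mm from the lever's pivot. With the lever home it stands at x -50, y 100 mm from O.
- turntable (a joint): Turn of the turntable, rad, 0 at the start; grows clockwise seen from above. Driven by the wheel, one eighth of its turn (0.785 per wheel turn).
- mixing_cup: White paper mixing cup, 59 mm diameter, 50 mm high, loose, upright on the left bench. Origin: centre of its underside. Leave it alone.
- resin_brush: Flat brush with wooden handle, 34 x 184 x 10 mm, loose, lying on the left bench. Origin: centre of its underside. Leave it alone.
- green_marker: White marker with a green cap, 12 x 124 x 14 mm, loose, lying beside the gear case on its right. Origin: centre of its underside. Leave it alone.
- sanding_block: Dark green sanding block, 41 x 20 x 12 mm, loose, lying beside the gear case on its left. Origin: centre of its underside. Leave it alone.

How it is judged:
On the way, in this order (a step that is already met when the one before it is completed fails the run):
1. the lock lever is swung out clear of the notch, the wheel not yet turned (value of joint lock_lever above 0.15 rad and value of joint drive_wheel between -0.3 and 0.3 rad), for 0.1 s.
2. the wheel has made one full turn, with the lever still out (value of joint drive_wheel between 6.13 and 6.43 rad and value of joint lock_lever above 0.1 rad), for 0.1 s.
At the end, for the whole second after the job is handed in: The wheel stands one full turn clockwise from its start (6.28 rad, within 0.06) at rest, the turntable 45 degrees on (0.785 rad, within 0.02), and the lock lever is home in the notch (under 0.04 rad) (value of joint drive_wheel between 6.22 and 6.346 rad and value of joint turntable between 0.765 and 0.805 rad and value of joint lock_lever below 0.04 rad and velocity of joint drive_wheel between -0.03 and 0.03 rad/s); the robot touches nothing.
It fails at once if the handle or the lever's grip is gripped between the fingers (it stands between the pads with over 20 N on it) (contact force between the fingers and index_table above 20 N and ((horizontal distance between the grasp point and handle_mid below 0.013 m and distance between the grasp point and handle_mid below 0.045 m) or (horizontal distance between the grasp point and lever_grip_mid below 0.013 m and distance between the grasp point and lever_grip_mid below 0.045 m))).
It fails at once if the indexing table is pushed hard (over 60 N from the fingers) (contact force between the fingers and index_table above 60 N).
It fails at once if the wheel is turned backwards or well past one turn (over 0.5 rad) (value of joint drive_wheel below -0.5 rad or value of joint drive_wheel above 6.78 rad).
It fails at once if the cup, brush, marker or sanding block is moved or lifted by more than 20 mm (distance of any of mixing_cup, resin_brush, green_marker, sanding_block from where it was at the start of the episode above 0.02 m).
It also fails if it takes over 67 s, if anything falls off the work surface, if the arm or the gripper's body presses on something with over 40 N, if the wrist force passes 120 N, or if a joint passes its speed limit or range.

## Working session

There is one attempt and no reset: what is moved stays moved. The work goes in short steps, Python scripts to look and compute and a shell command to move; the robot and the scene stay as the last step left them, time stands still between calls to the robot, and variables do not carry over. Pictures are saved under pics/ and viewed, at most 13 in all, crops included, and the job is handed in when it is done.

```bash
mkdir -p pics; python3 - <<'E'
from cell import manip
import cv2,numpy as np
s=manip.sense();print(s,manip.pinch_z)
for n in ("scene","side"):
    cv2.imwrite(f"pics/{n}.png",cv2.cvtColor(manip.read_camera(n),cv2.COLOR_RGB2BGR))
    p=manip.camera_params(n);print(n,p['K'],p['R'],p['t'])
print(manip.camera_params("wrist"))
a=np.hstack([cv2.imread("pics/scene.png")]);
E
ls
```

```text
{'time': 0.0, 'q': array([-1.46010842e-01,  3.42685028e-01,  1.52503430e+00, -2.98204308e-05,
        1.27538208e+00, -1.46008271e-01]), 'joint_vel': array([ 2.33393570e-03, -7.12756736e-04,  8.22099528e-04,  1.80118849e-04,
       -8.01213799e-05,  1.58434320e-03]), 'joint_torque': array([ 5.72253757e-04, -4.33677435e+01, -2.46005630e+01, -7.37992127e-05,
        7.83137977e-03, -1.18290802e-05]), 'eef_pos': array([5.24594969e-01, 6.70896419e-05, 2.30639485e-01]), 'tcp_rot': array([-2.22059035e+00, -2.22060397e+00,  1.44956126e-03]), 'force': array([0.21369433, 0.71489619, 0.1696674 ]), 'wrist_torque': array([-0.08460187,  0.0640434 , -0.00846938]), 'grip_force': 0.0, 'grip_width': 0.08559809948914748} 0.0187
scene [[421.88675226   0.         253.20853094]
 [  0.         421.88675226 197.57825746]
 [  0.           0.           1.        ]] [[ 5.57526532e-01 -8.30158679e-01 -8.56354937e-04]
 [-3.57232761e-01 -2.38982647e-01 -9.02924165e-01]
 [ 7.49365679e-01  5.03710097e-01 -4.29799044e-01]] [-0.46172496  0.26876998  0.66416664]
side [[439.73313142   0.         256.1482799 ]
 [  0.         439.73313142 195.21602168]
 [  0.           0.           1.        ]] [[-0.85214384 -0.52320145 -0.01054124]
 [-0.27877536  0.47090749 -0.83697696]
 [ 0.4428715  -0.71028613 -0.54713659]] [0.43393781 0.30574165 0.66254645]
{'K': array([[297.31863964,   0.        , 256.8691305 ],
       [  0.        , 297.31863964, 193.01883015],
       [  0.        ,   0.        ,   1.        ]]), 'mount': array([[-1.53095362e-03, -9.60751963e-01, -2.77404617e-01,
         7.05883458e-02],
       [ 9.99998828e-01, -1.47631807e-03, -4.05820000e-04,
        -4.88748035e-04],
       [-1.96450860e-05, -2.77404913e-01,  9.60753097e-01,
        -1.41862567e-01],
       [ 0.00000000e+00,  0.00000000e+00,  0.00000000e+00,
         1.00000000e+00]])}
pics
```

View pics/scene.png

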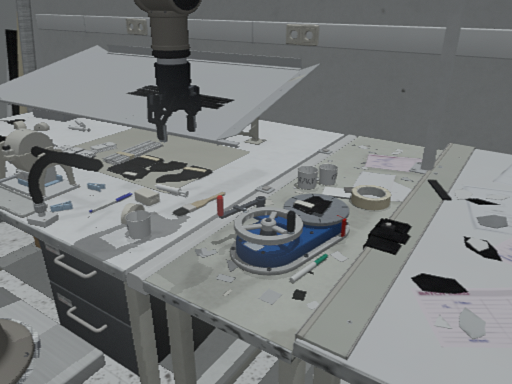

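View pics/side.png

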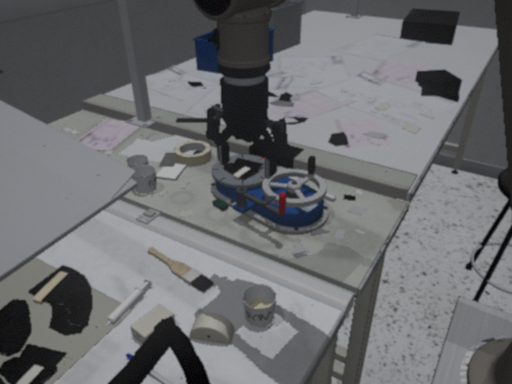

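The scene view shows the wheel at about (268,226), the handle at (291,221) and the red grip at (220,205). The side view shows the wheel at (294,188), the handle at (311,165) and the grip at (282,204). I'll zoom in on both and triangulate.

```bash
cat > h.py <<'E'
from cell import manip
import cv2,numpy as np
def P(n):
    p=manip.camera_params(n);return p['K']@np.c_[p['R'],p['t']]
def tri(a,b):
    X=cv2.triangulatePoints(P('scene'),P('side'),np.float64(a).reshape(2,1),np.float64(b).reshape(2,1))[:,0];return X[:3]/X[3]
def proj(n,X):
    u=P(n)@np.r_[X,1];return u[:2]/u[2]
E
python3 - <<'E'
from h import *
a=cv2.imread("pics/scene.png")[175:275,195:365];b=cv2.imread("pics/side.png")[145:235,200:350]
a=cv2.resize(a,(680,400),interpolation=cv2.INTER_CUBIC)
cv2.imwrite("pics/za.png",a[:,:])
cv2.imwrite("pics/zb.png",cv2.resize(b,(750,450),interpolation=cv2.INTER_CUBIC))
for k,u,v in(("wheel",(268,226),(294,188)),("handle",(291,221),(311,165)),("grip",(220,205),(282,204)),("table",(317,208),(239,173))):print(k,tri(u,v))
E
```

```text
wheel [ 0.54527604 -0.22948832  0.0741445 ]
handle [ 0.53386519 -0.29144777  0.10973383]
grip [ 0.51760594 -0.1183852   0.10508406]
table [ 0.72234183 -0.26124816  0.04947302]
```

View pics/za.png

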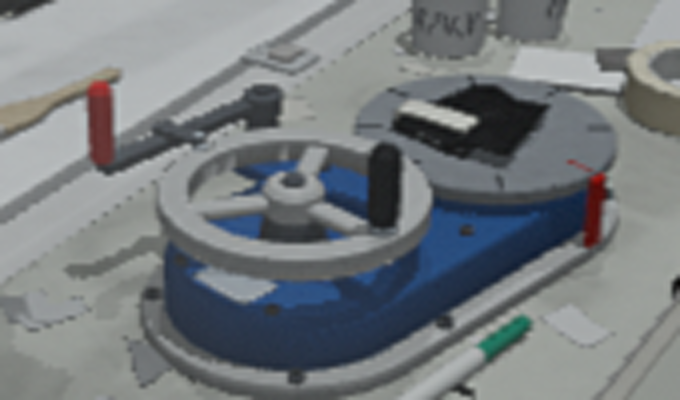

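View pics/zb.png

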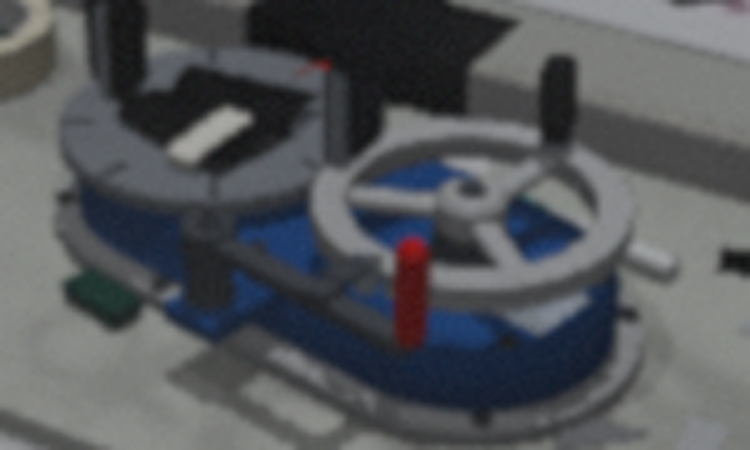

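```bash
python3 - <<'E'
from h import *
from scipy.optimize import least_squares
S=lambda u,v:(195+u/4,175+v/4)
D=lambda u,v:(200+u/5,145+v/5)
obs=[('h',129,S(385,148),D(560,62)),('h',84,S(384,228),D(557,145)),('g',126,S(98,88),D(412,243)),('g',78,S(103,163),D(411,345)),('c',87,S(293,180),D(468,190))]
for o in obs: print(o[0],tri(o[2],o[3]).round(4))
print('pivot',tri(S(263,92),D(205,220)).round(4))
def loc(k,z,a):
    if k=='h':return np.array([-64*np.sin(a),-64*np.cos(a),z])
    if k=='g':return np.array([-50,100,z])
    return np.array([0,0,z])
def W(p,l):
    c,s=np.cos(p[2]),np.sin(p[2]);return np.array([p[0]+(c*l[0]-s*l[1])/1e3,p[1]+(s*l[0]+c*l[1])/1e3,p[4]+l[2]/1e3])
def f(p):
    r=[]
    for k,z,a,b in obs:
        X=W(p,loc(k,z,p[3])); r+=list(proj('scene',X)-a)+list(proj('side',X)-b)
    return r
r=least_squares(f,[.545,-.229,-.1,0,0],loss='soft_l1')
print(r.x,np.round(r.fun,2));np.save('O.npy',r.x)
E
```

```text
h [ 0.5328 -0.2915  0.1308]
h [ 0.5322 -0.2933  0.0847]
g [ 0.517  -0.12    0.1279]
g [ 0.5172 -0.1198  0.0785]
c [ 0.5467 -0.2288  0.088 ]
pivot [ 0.6401 -0.1493  0.0839]
[ 0.54584191 -0.22891046 -0.2056783  -0.00162614  0.00118824] [-0.14  0.55 -0.15 -0.05 -0.71 -0.3  -0.65 -0.13  0.76 -0.32  0.37  0.74
  0.24  0.05  0.06 -0.73 -0.11 -0.02  0.38  0.11]
```

```bash
python3 -m crank '[{"grip":1,"dp":[-0.195,-0.021,0],"rotation":[0,0,0]},{"grip":1,"dp":[-0.195,-0.021,0],"rotation":[0,0,0]},{"grip":1,"dp":[-0.195,-0.021,0],"rotation":[0,0,0]},{"grip":1,"dp":[-0.195,-0.021,0],"rotation":[0,0,0]},{"grip":1,"dp":[-0.195,-0.021,0],"rotation":[0,0,0]},{"grip":1,"dp":[0,0,0.1],"rotation":[0,0,1]},{"grip":1,"dp":[0,0,0.1],"rotation":[0,0,1]},{"grip":1,"dp":[0,0,0.1],"rotation":[0,0,1]},{"grip":1,"dp":[0,0,0.1],"rotation":[0,0,1]},{"grip":1,"dp":[0,0,0],"rotation":[0,0,0]}]'
cat >> h.py <<'E'
from scipy.spatial.transform import Rotation as Ro
O=np.array([.5458,-.2289]);YAW=-.2057
def loc():
    s=manip.sense();R=Ro.from_rotvec(s['tcp_rot']).as_matrix()
    psi=np.arctan2(R[1,0],R[0,0]);d=s['eef_pos'][:2]-O
    c,n=np.cos(YAW),np.sin(YAW);l=np.array([c*d[0]+n*d[1],-n*d[0]+c*d[1]])*1e3
    print('local mm',l.round(1),'z',s['eef_pos'][2].round(4),'psi deg',np.degrees(psi).round(1),'psi local',np.degrees(psi-YAW).round(1),'tilt',R[2].round(3),'q6',s['q'][5].round(2),'F',s['force'].round(1),'t',s['time'])
    # wheel centre in tool axes
    w=R.T@np.r_[-d,0];print('wheel centre in tool mm',(w*1e3).round(1))
    return s,R,l
E
python3 - <<'E'
from h import *
loc()
cv2.imwrite("pics/w1.png",cv2.cvtColor(manip.read_camera('wrist'),cv2.COLOR_RGB2BGR))
E
```

```text
time: 1.35
eef_pos: [0.5084, -0.1459, 0.17]
tcp_rot: [-2.544, -1.838, 0.002]
force: [0.3, -0.9, 0.4]
grip_width: 0.0
grip_force: 0.0
local mm [-53.5  73.7] z 0.17 psi deg 71.7 psi local 83.5 tilt [ 0.    -0.003 -1.   ] q6 -0.11 F [ 0.3 -0.9  0.4] t 1.35
wheel centre in tool mm [-67.1  61.6  -0.2]
```

View pics/w1.png

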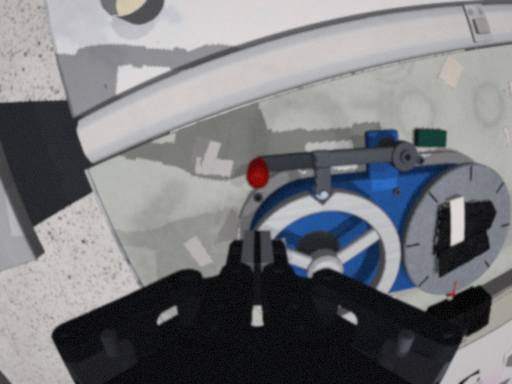

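The wrist view shows the fingertips at (257,245), lined up with the red grip at (258,172), with room between them over the rim. I'll go down and push the lever out.

```bash
python3 -m crank '[{"grip":1,"dp":[0,0,0.16],"rotation":[0,0,0]},{"grip":1,"dp":[0,0,0.16],"rotation":[0,0,0]},{"grip":1,"dp":[0,0,0.16],"rotation":[0,0,0]},{"grip":1,"dp":[0,0,0],"rotation":[0,0,0]},{"grip":1,"dp":[0.04,0,0],"rotation":[0,0,0]},{"grip":1,"dp":[0.04,0,0],"rotation":[0,0,0]},{"grip":1,"dp":[0.04,0,0],"rotation":[0,0,0]},{"grip":1,"dp":[0.04,0,0],"rotation":[0,0,0]}]'
python3 -m crank '[{"grip":1,"dp":[0.04,0,0],"rotation":[0,0,0]},{"grip":1,"dp":[0.04,0,0],"rotation":[0,0,0]},{"grip":1,"dp":[0.04,0,0],"rotation":[0,0,0]},{"grip":1,"dp":[0.04,0,0],"rotation":[0,0,0]},{"grip":1,"dp":[0,0,0],"rotation":[0,0,0]},{"grip":1,"dp":[0,0,0],"rotation":[0,0,0]}]'
python3 -c "from h import *;loc()"
```

```text
time: 2.4
eef_pos: [0.5172, -0.1231, 0.0998]
tcp_rot: [2.546, 1.839, 0.001]
force: [0.2, -0.4, 1.2]
grip_width: -0.0
grip_force: 0.4
time: 3.15
eef_pos: [0.5242, -0.1005, 0.0992]
tcp_rot: [-2.547, -1.839, 0.0]
force: [0.5, 0.4, 0.2]
grip_width: 0.0003
grip_force: 0.0
local mm [-47.4 121.3] z 0.0992 psi deg 71.7 psi local 83.5 tilt [ 0. -0. -1.] q6 -0.01 F [0.5 0.4 0.2] t 3.15
wheel centre in tool mm [-115.1   60.9   -0. ]
```

```bash
python3 -m crank '[{"grip":1,"dp":[-0.067,0,0],"rotation":[0,0,0]},{"grip":1,"dp":[0,0,-0.17],"rotation":[0,0,0]},{"grip":1,"dp":[0,0,-0.17],"rotation":[0,0,0]},{"grip":1,"dp":[0,0,0],"rotation":[0,0,0]},{"grip":1,"dp":[-0.158,0.091,0],"rotation":[0,0,0]},{"grip":1,"dp":[-0.158,0.091,0],"rotation":[0,0,0]},{"grip":1,"dp":[-0.158,0.091,0],"rotation":[0,0,0]},{"grip":1,"dp":[-0.158,0.091,0],"rotation":[0,0,0]},{"grip":1,"dp":[-0.158,0.091,0],"rotation":[0,0,0]},{"grip":1,"dp":[-0.158,0.091,0],"rotation":[0,0,0]},{"grip":1,"dp":[-0.158,0.091,0],"rotation":[0,0,0]}]'
python3 -m crank '[{"grip":1,"dp":[0,0,0],"rotation":[0,0,-1]},{"grip":1,"dp":[0,0,0],"rotation":[0,0,-1]},{"grip":1,"dp":[0,0,0],"rotation":[0,0,-1]},{"grip":1,"dp":[0,0,0],"rotation":[0,0,-1]},{"grip":1,"dp":[0,0,0],"rotation":[0,0,-1]},{"grip":1,"dp":[0,0,0],"rotation":[0,0,-1]},{"grip":1,"dp":[0,0,0],"rotation":[0,0,-1]},{"grip":1,"dp":[0,0,0],"rotation":[0,0,-1]},{"grip":1,"dp":[0,0,0],"rotation":[0,0,-1]},{"grip":1,"dp":[0,0,0],"rotation":[0,0,-1]},{"grip":1,"dp":[0,0,0],"rotation":[0,0,-1]},{"grip":1,"dp":[0,0,0],"rotation":[0,0,-1]},{"grip":1,"dp":[0,0,0],"rotation":[0,0,-1]},{"grip":1,"dp":[0,0,0],"rotation":[0,0,-1]},{"grip":1,"dp":[0,0,0],"rotation":[0,0,-1]},{"grip":1,"dp":[0,0,0],"rotation":[0,0,-1]},{"grip":1,"dp":[0,0,0],"rotation":[0,0,-1]},{"grip":1,"dp":[0,0,0],"rotation":[0,0,-1]},{"grip":1,"dp":[0,0,0],"rotation":[0,0,-1]},{"grip":1,"dp":[0,0,0],"rotation":[0,0,-1]}]'
python3 -m crank '[{"grip":1,"dp":[0,0,0],"rotation":[0,0,-1]},{"grip":1,"dp":[0,0,0],"rotation":[0,0,0]}]'
python3 - <<'E'
from h import *
loc()
cv2.imwrite("pics/w2.png",cv2.cvtColor(manip.read_camera('wrist'),cv2.COLOR_RGB2BGR))
E
```

```text
time: 4.53
eef_pos: [0.5591, -0.2988, 0.1488]
tcp_rot: [-2.546, -1.838, 0.001]
force: [-0.1, 0.2, 0.1]
grip_width: -0.0
grip_force: 0.0
time: 7.02
eef_pos: [0.5589, -0.2979, 0.1488]
tcp_rot: [-0.451, -3.107, -0.001]
force: [0.2, 0.3, -0.3]
grip_width: 0.0001
grip_force: 0.0
time: 7.28
eef_pos: [0.5591, -0.2979, 0.149]
tcp_rot: [-0.332, -3.122, -0.001]
force: [0.3, -0.1, 0.0]
grip_width: 0.0002
grip_force: 0.0
local mm [ 27.1 -64.8] z 0.149 psi deg 167.9 psi local 179.6 tilt [ 0.002  0.001 -1.   ] q6 -1.97 F [ 0.3 -0.1  0. ] t 7.275
wheel centre in tool mm [27.5 64.6  0.1]
```

View pics/w2.png

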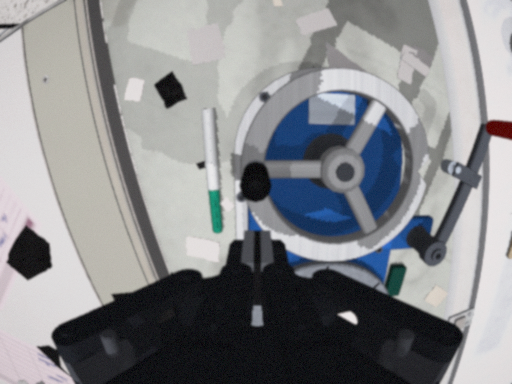

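The wrist view shows the lever out with its roller clear of the rim. The handle is at (256,182), straight ahead of the fingertips at (257,248). Next I go down, touch the handle and follow it round.

```bash
python3 -m crank '[{"grip":1,"dp":[0,0,0.113],"rotation":[0,0,0]},{"grip":1,"dp":[0,0,0.113],"rotation":[0,0,0]},{"grip":1,"dp":[0,0,0.113],"rotation":[0,0,0]},{"grip":1,"dp":[0.025,0,0],"rotation":[0,0,0]},{"grip":1,"dp":[0.025,0,0],"rotation":[0,0,0]},{"grip":1,"dp":[0.0345,-0.0093,0],"rotation":[0,0,1]},{"grip":1,"dp":[0.0345,-0.0093,0],"rotation":[0,0,1]},{"grip":1,"dp":[0.0345,-0.0093,0],"rotation":[0,0,1]},{"grip":1,"dp":[0.0345,-0.0093,0],"rotation":[0,0,1]},{"grip":1,"dp":[0.0345,-0.0093,0],"rotation":[0,0,1]},{"grip":1,"dp":[0.0345,-0.0093,0],"rotation":[0,0,1]},{"grip":1,"dp":[0.0345,-0.0093,0],"rotation":[0,0,1]},{"grip":1,"dp":[0.0345,-0.0093,0],"rotation":[0,0,1]}]'
python3 -c "from h import *;loc()"
```

```text
time: 8.95
eef_pos: [0.5119, -0.2875, 0.1005]
tcp_rot: [1.299, 2.857, -0.002]
force: [2.3, -1.7, -2.3]
grip_width: 0.0002
grip_force: 1.4
local mm [-21.2 -64.3] z 0.1005 psi deg 131.1 psi local 142.9 tilt [-0.004  0.001 -1.   ] q6 -1.36 F [ 2.3 -1.7 -2.3] t 8.95
wheel centre in tool mm [21.9 64.1 -0. ]
```

```bash
python3 -m crank '[{"grip":1,"dp":[0.0345,-0.0093,0],"rotation":[0,0,1]},{"grip":1,"dp":[0.0345,-0.0093,0],"rotation":[0,0,1]},{"grip":1,"dp":[0.0345,-0.0093,0],"rotation":[0,0,1]},{"grip":1,"dp":[0.0345,-0.0093,0],"rotation":[0,0,1]},{"grip":1,"dp":[0.0345,-0.0093,0],"rotation":[0,0,1]},{"grip":1,"dp":[0.0345,-0.0093,0],"rotation":[0,0,1]},{"grip":1,"dp":[0.0345,-0.0093,0],"rotation":[0,0,1]},{"grip":1,"dp":[0.0345,-0.0093,0],"rotation":[0,0,1]},{"grip":1,"dp":[0.0345,-0.0093,0],"rotation":[0,0,1]},{"grip":1,"dp":[0.0345,-0.0093,0],"rotation":[0,0,1]},{"grip":1,"dp":[0.0345,-0.0093,0],"rotation":[0,0,1]},{"grip":1,"dp":[0.0345,-0.0093,0],"rotation":[0,0,1]},{"grip":1,"dp":[0.0345,-0.0093,0],"rotation":[0,0,1]},{"grip":1,"dp":[0.0345,-0.0093,0],"rotation":[0,0,1]},{"grip":1,"dp":[0.0345,-0.0093,0],"rotation":[0,0,1]},{"grip":1,"dp":[0.0345,-0.0093,0],"rotation":[0,0,1]}]'
python3 -c "from h import *;loc()"
```

```text
time: 10.95
eef_pos: [0.4815, -0.2131, 0.1004]
tcp_rot: [2.749, 1.516, 0.0]
force: [-1.9, -2.3, -1.4]
grip_width: -0.0
grip_force: 1.4
local mm [-66.2   2.3] z 0.1004 psi deg 57.8 psi local 69.5 tilt [-0.001  0.002 -1.   ] q6 0.0 F [-1.9 -2.3 -1.4] t 10.95
wheel centre in tool mm [20.9 62.8  0.1]
```

```bash
python3 -m crank '[{"grip":1,"dp":[0.0345,-0.0085,0],"rotation":[0,0,1]},{"grip":1,"dp":[0.0345,-0.0093,0],"rotation":[0,0,1]},{"grip":1,"dp":[0.0345,-0.0093,0],"rotation":[0,0,1]},{"grip":1,"dp":[0.0345,-0.0093,0],"rotation":[0,0,1]},{"grip":1,"dp":[0.0345,-0.0093,0],"rotation":[0,0,1]},{"grip":1,"dp":[0.0345,-0.0093,0],"rotation":[0,0,1]},{"grip":1,"dp":[0.0345,-0.0093,0],"rotation":[0,0,1]},{"grip":1,"dp":[0.0345,-0.0093,0],"rotation":[0,0,1]},{"grip":1,"dp":[0.0345,-0.0093,0],"rotation":[0,0,1]},{"grip":1,"dp":[0.0345,-0.0093,0],"rotation":[0,0,1]},{"grip":1,"dp":[0.0345,-0.0093,0],"rotation":[0,0,1]},{"grip":1,"dp":[0.0345,-0.0093,0],"rotation":[0,0,1]},{"grip":1,"dp":[0.0345,-0.0093,0],"rotation":[0,0,1]},{"grip":1,"dp":[0.0345,-0.0093,0],"rotation":[0,0,1]},{"grip":1,"dp":[0.0345,-0.0093,0],"rotation":[0,0,1]},{"grip":1,"dp":[0.0345,-0.0093,0],"rotation":[0,0,1]},{"grip":1,"dp":[0.0345,-0.0093,0],"rotation":[0,0,1]},{"grip":1,"dp":[0.0345,-0.0093,0],"rotation":[0,0,1]}]'
python3 -c "from h import *;loc()"
```

```text
time: 13.2
eef_pos: [0.5544, -0.1629, 0.1004]
tcp_rot: [3.069, -0.673, 0.0]
force: [-3.2, 1.4, 0.4]
grip_width: -0.0001
grip_force: 1.3
local mm [-5.  66.3] z 0.1004 psi deg -24.7 psi local -13.0 tilt [ 0.  0. -1.] q6 1.58 F [-3.2  1.4  0.4] t 13.2
wheel centre in tool mm [19.8 63.5  0. ]
```

```bash
python3 -m crank '[{"grip":1,"dp":[0.0345,-0.0085,0],"rotation":[0,0,1]},{"grip":1,"dp":[0.0345,-0.0093,0],"rotation":[0,0,1]},{"grip":1,"dp":[0.0345,-0.0093,0],"rotation":[0,0,1]},{"grip":1,"dp":[0.0345,-0.0093,0],"rotation":[0,0,1]},{"grip":1,"dp":[0.0345,-0.0093,0],"rotation":[0,0,1]},{"grip":1,"dp":[0.0345,-0.0093,0],"rotation":[0,0,1]},{"grip":1,"dp":[0.0345,-0.0093,0],"rotation":[0,0,1]},{"grip":1,"dp":[0.0345,-0.0093,0],"rotation":[0,0,1]},{"grip":1,"dp":[0.0345,-0.0093,0],"rotation":[0,0,1]},{"grip":1,"dp":[0.0345,-0.0093,0],"rotation":[0,0,1]},{"grip":1,"dp":[0.0345,-0.0093,0],"rotation":[0,0,1]},{"grip":1,"dp":[0.0345,-0.0093,0],"rotation":[0,0,1]},{"grip":1,"dp":[0.0345,-0.0093,0],"rotation":[0,0,1]},{"grip":1,"dp":[0.0345,-0.0093,0],"rotation":[0,0,1]},{"grip":1,"dp":[0,0,0],"rotation":[0,0,0]}]'
python3 - <<'E'
from h import *
loc()
cv2.imwrite("pics/w3.png",cv2.cvtColor(manip.read_camera('wrist'),cv2.COLOR_RGB2BGR))
E
```

```text
time: 15.08
eef_pos: [0.61, -0.2085, 0.1003]
tcp_rot: [-2.245, 2.196, -0.002]
force: [0.6, 0.4, 0.1]
grip_width: 0.0002
grip_force: 0.1
local mm [58.7 33.1] z 0.1003 psi deg -88.7 psi local -76.9 tilt [ 0.001 -0.001 -1.   ] q6 2.67 F [0.6 0.4 0.1] t 15.075
wheel centre in tool mm [19.  64.7 -0.1]
```

View pics/w3.png

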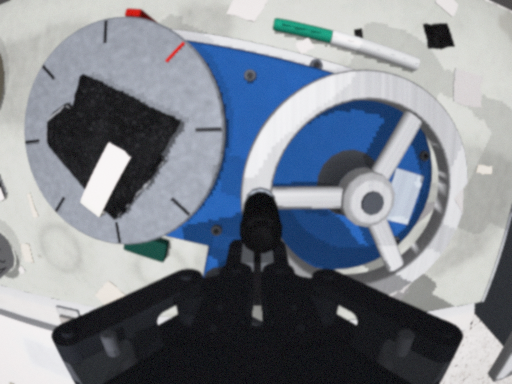

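The handle at (262,215) touches the fingertips and the wheel is about 258° round. I'll back off, rise and turn the tool half a turn so the opposite finger side can push the rest.

```bash
python3 -m crank '[{"grip":1,"dp":[-0.1,0,0],"rotation":[0,0,0]},{"grip":1,"dp":[0,0,-0.16],"rotation":[0,0,0]},{"grip":1,"dp":[0,0,-0.16],"rotation":[0,0,-1]},{"grip":1,"dp":[0,0,0],"rotation":[0,0,-1]},{"grip":1,"dp":[0,0,0],"rotation":[0,0,-1]},{"grip":1,"dp":[0,0,0],"rotation":[0,0,-1]},{"grip":1,"dp":[0,0,0],"rotation":[0,0,-1]},{"grip":1,"dp":[0,0,0],"rotation":[0,0,-1]},{"grip":1,"dp":[0,0,0],"rotation":[0,0,-1]},{"grip":1,"dp":[0,0,0],"rotation":[0,0,-1]},{"grip":1,"dp":[0,0,0],"rotation":[0,0,-1]},{"grip":1,"dp":[0,0,0],"rotation":[0,0,-1]},{"grip":1,"dp":[0,0,0],"rotation":[0,0,-1]},{"grip":1,"dp":[0,0,0],"rotation":[0,0,-1]},{"grip":1,"dp":[0,0,0],"rotation":[0,0,-1]},{"grip":1,"dp":[0,0,0],"rotation":[0,0,-1]},{"grip":1,"dp":[0,0,0],"rotation":[0,0,-1]},{"grip":1,"dp":[0,0,0],"rotation":[0,0,-1]},{"grip":1,"dp":[0,0,0],"rotation":[0,0,-1]},{"grip":1,"dp":[0,0,0],"rotation":[0,0,-1]}]'
python3 -m crank '[{"grip":1,"dp":[0,0,0],"rotation":[0,0,-1]},{"grip":1,"dp":[0,0,0],"rotation":[0,0,-1]},{"grip":1,"dp":[0,0,0],"rotation":[0,0,-1]},{"grip":1,"dp":[0,0,0],"rotation":[0,0,-1]},{"grip":1,"dp":[0,0,0],"rotation":[0,0,-1]},{"grip":1,"dp":[0,0,0],"rotation":[0,0,-1]},{"grip":1,"dp":[0,0,0],"rotation":[0,0,-1]},{"grip":1,"dp":[0,0,0],"rotation":[0,0,-1]},{"grip":1,"dp":[0,0,0],"rotation":[0,0,-1]},{"grip":1,"dp":[0,0,0],"rotation":[0,0,-1]},{"grip":1,"dp":[0,0,0],"rotation":[0,0,-1]},{"grip":1,"dp":[0,0,0],"rotation":[0,0,-1]},{"grip":1,"dp":[0,0,0],"rotation":[0,0,-1]},{"grip":1,"dp":[0,0,0],"rotation":[0,0,-1]},{"grip":1,"dp":[0,0,0],"rotation":[0,0,-1]},{"grip":1,"dp":[0,0,0],"rotation":[0,0,-1]},{"grip":1,"dp":[0,0,0],"rotation":[0,0,-1]},{"grip":1,"dp":[0,0,0],"rotation":[0,0,-1]},{"grip":1,"dp":[0,0,0],"rotation":[0,0,-1]},{"grip":1,"dp":[0,0,0],"rotation":[0,0,-1]}]'
python3 -m crank '[{"grip":1,"dp":[0,0,0],"rotation":[0,0,-1]},{"grip":1,"dp":[0,0,0],"rotation":[0,0,0]}]'
python3 -c "from h import *;loc()"
```

```text
time: 17.62
eef_pos: [0.6094, -0.1921, 0.1476]
tcp_rot: [-3.137, 0.165, -0.0]
force: [0.1, 0.4, 0.4]
grip_width: 0.0001
grip_force: 0.0
time: 20.12
eef_pos: [0.6094, -0.1921, 0.1477]
tcp_rot: [2.304, 2.136, 0.0]
force: [-0.6, 0.2, -0.0]
grip_width: 0.0002
grip_force: 0.0
time: 20.38
eef_pos: [0.6094, -0.1923, 0.1476]
tcp_rot: [2.221, 2.222, 0.0]
force: [0.2, -0.2, 0.5]
grip_width: -0.0
grip_force: 0.0
local mm [54.8 48.8] z 0.1476 psi deg 90.0 psi local 101.8 tilt [ 0.  0. -1.] q6 -0.43 F [ 0.2 -0.2  0.5] t 20.375
wheel centre in tool mm [-36.6 -63.6  -0. ]
```

```bash
python3 -m crank '[{"grip":1,"dp":[0,0,0.16],"rotation":[0,0,0]},{"grip":1,"dp":[0,0,0.16],"rotation":[0,0,0]},{"grip":1,"dp":[-0.05,0,0],"rotation":[0,0,0]},{"grip":1,"dp":[-0.05,0,0],"rotation":[0,0,0]},{"grip":1,"dp":[-0.0345,0.0093,0],"rotation":[0,0,1]},{"grip":1,"dp":[-0.0345,0.0093,0],"rotation":[0,0,1]},{"grip":1,"dp":[-0.0345,0.0093,0],"rotation":[0,0,1]},{"grip":1,"dp":[-0.0345,0.0093,0],"rotation":[0,0,1]},{"grip":1,"dp":[-0.0345,0.0093,0],"rotation":[0,0,1]},{"grip":1,"dp":[-0.0345,0.0093,0],"rotation":[0,0,1]},{"grip":1,"dp":[-0.0345,0.0093,0],"rotation":[0,0,1]},{"grip":1,"dp":[-0.0345,0.0093,0],"rotation":[0,0,1]},{"grip":1,"dp":[-0.0345,0.0093,0],"rotation":[0,0,1]},{"grip":1,"dp":[-0.0345,0.0093,0],"rotation":[0,0,1]},{"grip":1,"dp":[-0.0345,0.0093,0],"rotation":[0,0,1]},{"grip":1,"dp":[-0.0345,0.0093,0],"rotation":[0,0,1]},{"grip":1,"dp":[-0.0345,0.0093,0],"rotation":[0,0,1]},{"grip":1,"dp":[-0.0345,0.0093,0],"rotation":[0,0,1]}]'
python3 -m crank '[{"grip":1,"dp":[-0.0345,0.0093,0],"rotation":[0,0,1]},{"grip":1,"dp":[-0.0345,0.0093,0],"rotation":[0,0,1]},{"grip":1,"dp":[-0.0345,0.0093,0],"rotation":[0,0,1]},{"grip":1,"dp":[-0.0345,0.0093,0],"rotation":[0,0,1]},{"grip":1,"dp":[0,0,0],"rotation":[0,0,0]},{"grip":1,"dp":[0,0,0],"rotation":[0,0,0]}]'
python3 - <<'E'
from h import *
loc()
a=manip.read_camera('scene')[...,::-1][170:280,195:365];b=manip.read_camera('side')[...,::-1][130:240,200:350]
cv2.imwrite("pics/v4.png",np.hstack([cv2.resize(a,None,fx=2.4,fy=2.4,interpolation=2),cv2.resize(b,None,fx=2.4,fy=2.4,interpolation=2)]))
E
```

```text
time: 22.62
eef_pos: [0.5924, -0.2778, 0.1009]
tcp_rot: [3.062, 0.697, 0.005]
force: [3.9, 0.9, -1.8]
grip_width: 0.0
grip_force: 1.4
time: 23.38
eef_pos: [0.574, -0.2895, 0.1004]
tcp_rot: [3.134, 0.207, 0.002]
force: [0.4, -0.0, -0.1]
grip_width: 0.0003
grip_force: 0.2
local mm [ 40.  -53.6] z 0.1004 psi deg 7.6 psi local 19.3 tilt [ 0.001  0.001 -1.   ] q6 0.85 F [ 0.4 -0.  -0.1] t 23.375
wheel centre in tool mm [-20.  -63.8  -0.1]
```

View pics/v4.png

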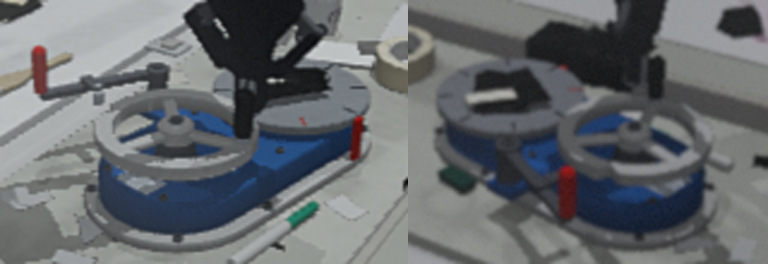

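The left half shows the lever out, its grip at (39,70), and the handle at (243,115) a little short of its start place. I'll push the last 0.33 rad, back off and check.

```bash
python3 -m crank '[{"grip":1,"dp":[-0.0345,0.0093,0],"rotation":[0,0,1]},{"grip":1,"dp":[-0.0345,0.0093,0],"rotation":[0,0,1]},{"grip":1,"dp":[-0.0345,0.0093,0],"rotation":[0,0,1]},{"grip":1,"dp":[-0.0345,0.0093,0],"rotation":[0,0,1]},{"grip":1,"dp":[0,0,0],"rotation":[0,0,0]},{"grip":1,"dp":[0,0,0],"rotation":[0,0,0]}]'
python3 -c "from h import *;loc()"
python3 -m crank '[{"grip":1,"dp":[0.07,0,0],"rotation":[0,0,0]},{"grip":1,"dp":[0.0,0,-0.2],"rotation":[0,0,0]},{"grip":1,"dp":[0,0,-0.2],"rotation":[0,0,0]},{"grip":1,"dp":[0.2,0,-0.1],"rotation":[0,0,0]},{"grip":1,"dp":[0,0,0],"rotation":[0,0,0]}]'
python3 - <<'E'
from h import *
loc()
a=manip.read_camera('scene')[...,::-1][170:280,240:340];b=manip.read_camera('side')[...,::-1][130:240,250:350]
cv2.imwrite("pics/v5.png",np.hstack([cv2.resize(a,None,fx=4,fy=4,interpolation=2),cv2.resize(b,None,fx=4,fy=4,interpolation=2)]))
E
```

```text
time: 24.22
eef_pos: [0.5533, -0.2948, 0.0996]
tcp_rot: [3.128, -0.294, 0.0]
force: [1.1, -0.9, 0.3]
grip_width: -0.0001
grip_force: 0.4
local mm [ 20.8 -63. ] z 0.0996 psi deg -10.7 psi local 1.1 tilt [ 0.  0. -1.] q6 1.15 F [ 1.1 -0.9  0.3] t 24.225
wheel centre in tool mm [-19.6 -63.4  -0. ]
time: 24.85
eef_pos: [0.595, -0.3028, 0.1756]
tcp_rot: [3.126, -0.294, 0.005]
force: [0.1, 0.1, 0.2]
grip_width: -0.0001
grip_force: 0.0
local mm [ 63.3 -62.3] z 0.1756 psi deg -10.8 psi local 1.0 tilt [ 0.003  0.001 -1.   ] q6 1.17 F [0.1 0.1 0.2] t 24.85
wheel centre in tool mm [-62.2 -63.4  -0.3]
```

View pics/v5.png

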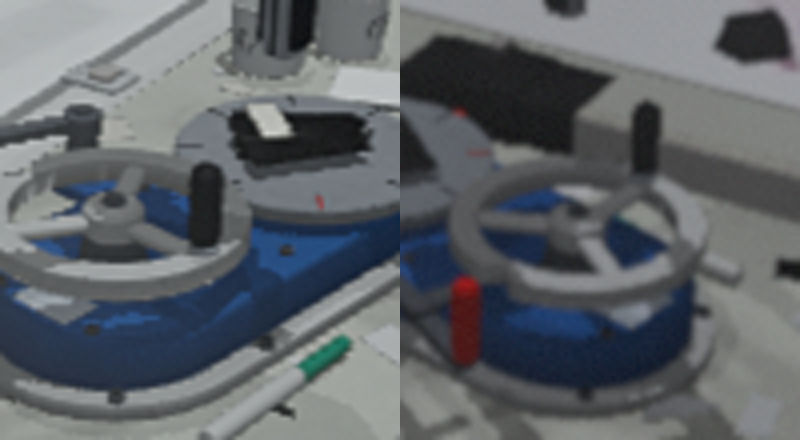

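The handle top is at (205,167) in the left half and (647,104) in the right half. That is within 1 px of its start place in both cameras, so the wheel is one full turn on. Next I go outside the lever grip.

```bash
python3 -m crank '[{"grip":1,"dp":[-0.082,-0.196,0],"rotation":[0,0,0]},{"grip":1,"dp":[-0.082,-0.196,0],"rotation":[0,0,0]},{"grip":1,"dp":[-0.082,-0.196,0],"rotation":[0,0,0]},{"grip":1,"dp":[-0.082,-0.196,0],"rotation":[0,0,0]},{"grip":1,"dp":[-0.082,-0.196,0],"rotation":[0,0,0]},{"grip":1,"dp":[-0.082,-0.196,0],"rotation":[0,0,0]},{"grip":1,"dp":[-0.082,-0.196,0],"rotation":[0,0,0]},{"grip":1,"dp":[-0.082,-0.196,0],"rotation":[0,0,0]}]'
python3 -m crank '[{"grip":1,"dp":[0,0,0],"rotation":[0,0,-1]},{"grip":1,"dp":[0,0,0],"rotation":[0,0,-1]},{"grip":1,"dp":[0,0,0],"rotation":[0,0,-1]},{"grip":1,"dp":[0,0,0],"rotation":[0,0,-1]},{"grip":1,"dp":[0,0,0],"rotation":[0,0,-1]},{"grip":1,"dp":[0,0,0],"rotation":[0,0,-1]},{"grip":1,"dp":[0,0,0],"rotation":[0,0,-1]},{"grip":1,"dp":[0,0,0],"rotation":[0,0,-1]},{"grip":1,"dp":[0,0,0],"rotation":[0,0,-1]},{"grip":1,"dp":[0,0,0],"rotation":[0,0,-1]},{"grip":1,"dp":[0,0,0],"rotation":[0,0,-1]},{"grip":1,"dp":[0,0,0],"rotation":[0,0,-1]},{"grip":1,"dp":[0,0,0],"rotation":[0,0,-1]},{"grip":1,"dp":[0,0,0],"rotation":[0,0,-1]},{"grip":1,"dp":[0,0,0],"rotation":[0,0,-1]},{"grip":1,"dp":[0,0,0],"rotation":[0,0,-1]},{"grip":1,"dp":[0,0,0],"rotation":[0,0,-1]},{"grip":1,"dp":[0,0,0],"rotation":[0,0,0]}]'
python3 -c "from h import *
loc()
p=tri((195+39/2.4,170+50/2.4),(200+(568-408)/2.4,130+172/2.4));d=p[:2]-O;print(p,(d[0]*.9789-d[1]*.2043)*1e3,(d[0]*.2043+d[1]*.9789)*1e3)"
```

```text
time: 25.95
eef_pos: [0.539, -0.0519, 0.1735]
tcp_rot: [-3.127, 0.297, 0.004]
force: [1.0, -0.5, -0.4]
grip_width: 0.0003
grip_force: 0.0
time: 28.2
eef_pos: [0.5395, -0.0529, 0.1737]
tcp_rot: [-2.618, -1.734, 0.002]
force: [-0.1, -0.4, -0.0]
grip_width: 0.0
grip_force: 0.0
local mm [-42.1 171. ] z 0.1737 psi deg 67.0 psi local 78.8 tilt [-0.    -0.002 -1.   ] q6 0.16 F [-0.1 -0.4 -0. ] t 28.2
wheel centre in tool mm [-1.596e+02  7.450e+01 -1.000e-01]
[ 0.53321311 -0.08228487  0.12572547] -42.274781490669675 140.95004787233373
```

```bash
python3 -m crank '[{"grip":1,"dp":[0,0,0.164],"rotation":[0,0,0]},{"grip":1,"dp":[0,0,0.164],"rotation":[0,0,0]},{"grip":1,"dp":[0,0,0.164],"rotation":[0,0,0]},{"grip":1,"dp":[0,0,0],"rotation":[0,0,0]},{"grip":1,"dp":[-0.033,0,0],"rotation":[0,0,0]},{"grip":1,"dp":[-0.033,0,0],"rotation":[0,0,0]},{"grip":1,"dp":[-0.033,0,0],"rotation":[0,0,0]},{"grip":1,"dp":[-0.033,0,0],"rotation":[0,0,0]},{"grip":1,"dp":[-0.033,0,0],"rotation":[0,0,0]},{"grip":1,"dp":[-0.033,0,0],"rotation":[0,0,0]},{"grip":1,"dp":[-0.033,0,0],"rotation":[0,0,0]},{"grip":1,"dp":[-0.033,0,0],"rotation":[0,0,0]},{"grip":1,"dp":[-0.033,0,0],"rotation":[0,0,0]},{"grip":1,"dp":[0,0,0],"rotation":[0,0,0]}]'
python3 -c "from h import *;loc()"
python3 -m crank '[{"grip":1,"dp":[-0.013,0,0],"rotation":[0,0,0]},{"grip":1,"dp":[-0.013,0,0],"rotation":[0,0,0]},{"grip":1,"dp":[0,0,0],"rotation":[0,0,0]}]'
python3 -c "from h import *;loc()"
```

```text
time: 29.95
eef_pos: [0.5231, -0.0945, 0.1007]
tcp_rot: [2.619, 1.735, -0.0]
force: [-0.2, 1.0, 0.6]
grip_width: 0.0003
grip_force: 0.0
local mm [-49.7 126.9] z 0.1007 psi deg 67.1 psi local 78.8 tilt [-0.  0. -1.] q6 0.08 F [-0.2  1.   0.6] t 29.95
wheel centre in tool mm [-1.149e+02  7.330e+01  1.000e-01]
time: 30.32
eef_pos: [0.5216, -0.0977, 0.1007]
tcp_rot: [2.618, 1.736, 0.0]
force: [-0.4, -0.3, 0.5]
grip_width: -0.0
grip_force: 0.0
local mm [-50.5 123.5] z 0.1007 psi deg 67.1 psi local 78.9 tilt [-0.  0. -1.] q6 0.07 F [-0.4 -0.3  0.5] t 30.325
wheel centre in tool mm [-111.4   73.4    0. ]
```

```bash
for i in 1 2; do python3 -m crank '[{"grip":1,"dp":[-0.007,0,0],"rotation":[0,0,0]},{"grip":1,"dp":[-0.007,0,0],"rotation":[0,0,0]},{"grip":1,"dp":[0,0,0],"rotation":[0,0,0]}]' | grep -E "force:|pos"; done
python3 -c "from h import *;loc()"; python3 -m crank '[{"grip":1,"dp":[-0.007,0,0],"rotation":[0,0,0]},{"grip":1,"dp":[0,0,0],"rotation":[0,0,0]}]' | grep -E "force:|pos"; python3 -m crank '[{"grip":1,"dp":[-0.007,0,0],"rotation":[0,0,0]},{"grip":1,"dp":[0,0,0],"rotation":[0,0,0]}]' | grep -E "force:|pos"
```

```text
eef_pos: [0.5208, -0.0996, 0.1007]
force: [0.7, -0.5, 0.4]
grip_force: 0.2
eef_pos: [0.5199, -0.1015, 0.1007]
force: [0.1, 0.1, -0.1]
grip_force: 0.1
local mm [-51.4 119.4] z 0.1007 psi deg 67.1 psi local 78.9 tilt [-0. -0. -1.] q6 0.06 F [ 0.1  0.1 -0.1] t 31.075
wheel centre in tool mm [-107.2   73.5    0. ]
eef_pos: [0.5195, -0.1025, 0.1007]
force: [-0.5, 0.6, -0.6]
grip_force: 0.2
eef_pos: [0.5193, -0.103, 0.1007]
force: [2.8, 3.8, -0.9]
grip_force: 2.1
```

```bash
for i in 1 2; do python3 -m crank '[{"grip":1,"dp":[-0.007,0,0],"rotation":[0,0,0]},{"grip":1,"dp":[0,0,0],"rotation":[0,0,0]}]' | grep -E "force:|pos"; done
python3 - <<'E'
from h import *
loc()
cv2.imwrite("pics/w6.png",cv2.resize(manip.read_camera('wrist')[...,::-1][60:340,100:500],None,fx=1.8,fy=1.8,interpolation=2))
E
```

```text
eef_pos: [0.5192, -0.1032, 0.1007]
force: [3.9, 7.8, -0.6]
grip_force: 4.2
eef_pos: [0.5191, -0.1033, 0.1007]
force: [6.4, 11.5, -0.7]
grip_force: 6.3
local mm [-51.7 117.5] z 0.1007 psi deg 67.1 psi local 78.9 tilt [ 0.003  0.    -1.   ] q6 0.05 F [ 6.4 11.5 -0.7] t 32.075
wheel centre in tool mm [-105.3   73.5   -0.3]
```

View pics/w6.png

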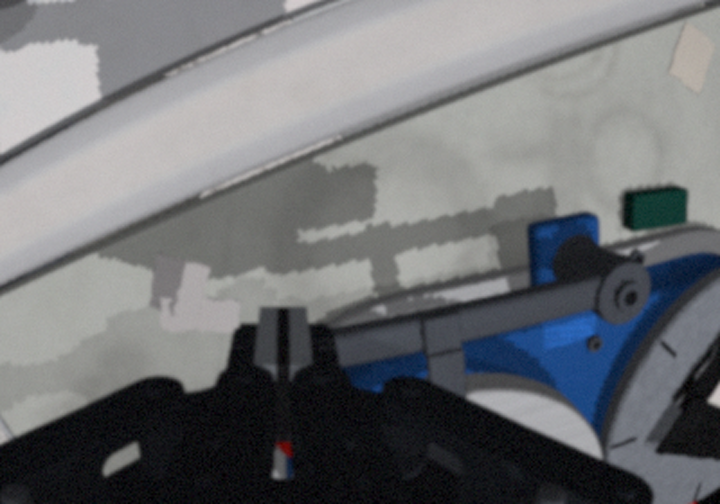

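The lever has stopped hard at 13 N with its grip at about the home position. I'll back off, rise and check from the scene camera.

```bash
python3 -m crank '[{"grip":1,"dp":[0.1,0,0],"rotation":[0,0,0]},{"grip":1,"dp":[0.2,0,0],"rotation":[0,0,0]},{"grip":1,"dp":[0,0,-0.25],"rotation":[0,0,0]},{"grip":1,"dp":[0,0,-0.25],"rotation":[0,0,0]},{"grip":1,"dp":[0.1,0,0],"rotation":[0,0,0]},{"grip":1,"dp":[0,0,0],"rotation":[0,0,0]},{"grip":1,"dp":[0,0,0],"rotation":[0,0,0]}]'
python3 - <<'E'
from h import *
a=manip.read_camera('scene')[...,::-1][175:275,195:365];b=manip.read_camera('side')[...,::-1][145:235,200:350]
cv2.imwrite("pics/v7.png",np.vstack([cv2.resize(a,(510,300),interpolation=2),cv2.resize(b,(510,300),interpolation=2)]))
E
```

```text
time: 33.0
eef_pos: [0.5409, -0.0499, 0.1743]
tcp_rot: [-2.617, -1.736, 0.003]
force: [-0.7, 0.6, -0.2]
grip_width: 0.0
grip_force: 0.0
```

View pics/v7.png

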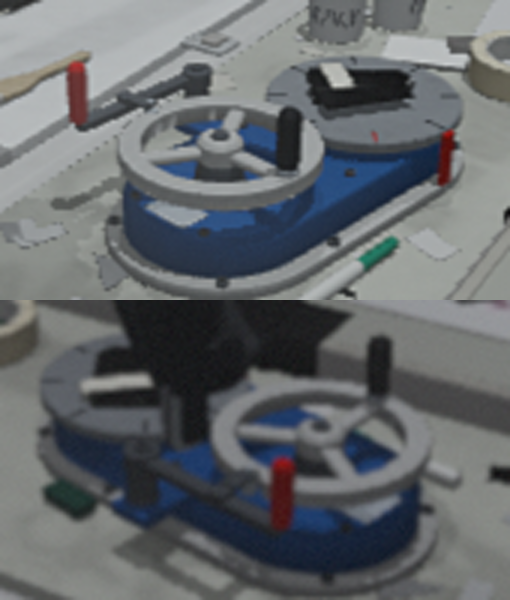

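```bash
python3 - <<'E'
from h import *
for n,(x0,x1,y0,y1) in (('scene',(205,235,185,225)),('side',(270,295,185,225))):
    for im in (cv2.imread(f'pics/{n}.png'),manip.read_camera(n)[...,::-1]):
        c=im[y0:y1,x0:x1].astype(int);m=(c[...,2]>c[...,1]+40)&(c[...,2]>c[...,0]+40)
        v,u=np.nonzero(m);print(n,u.mean()+x0,v.mean()+y0,len(u))
E
```

```text
scene 219.84761904761905 204.7047619047619 105
scene 220.20430107526883 204.5268817204301 93
side 281.9270833333333 202.33333333333334 96
side 282.6595744680851 201.5744680851064 94
```

```bash
python3 -c "from h import *;print(manip.job_done())"
```

```text
the job is handed in; nothing more can be done
None
```

I turned the wheel one full turn clockwise and pushed the lever back home, then handed the job in at about 33 s. Both cameras show the handle and lever grip within about 1 px of where they started; the judge's result was not shown.

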